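# Lock the hand rest of the grinding bench with its yoke pin

## Robot

A 6-joint arm with a two-finger parallel gripper is mounted at the origin on the work surface. World frame = base frame: x ahead of the robot, y to its left, z up, the work surface at z = 0. Lengths are in m, angles in degrees, forces in N, time in s.
With the tool pointing down it reaches from about 0.25 to 0.725 m from the base axis. Payload 9.7 kg.
Tool frame: the origin (TCP) lies on the centre line of the jaws, within the pads' length; the fingertips stand bot.nose_length ahead of it and the grasp point (between the pads) lies 11 mm behind it (bot.nose_length is the distance from the TCP to the fingertips, in m); z points along the fingers, y is the line along which they close (so a half turn about z gives the same grasp; the last joint's range is limited). The gripper opens to 85 mm and grips with 20 to 120 N. Pads are 22 mm wide; open, the fingers measure 114 mm over their backs; the gripper's body (76 mm by 85 mm) begins 54 mm behind the grasp point. The pads swing forward as they close: fully open they stand 13 mm farther back than shut.
Start: joints at [-72.823, 4.979, 10.078, 95.1, 0, 90], TCP at [0.162, -0.525, 0.239] pointing down, gripper open.
Joint ranges: [-179.16, 179.16], [-48.56, 103.87], [-65.8, 70.77], [-126.05, 130.52], [-82.76, 87.17], [-180, 180]. Speed limits (degrees/s): [127.2, 127.2, 147.25, 180, 180, 180].

## Interface

Orientations are given as [roll, pitch, yaw] about the fixed x, y, z axes, in that order (R = Rz(yaw) Ry(pitch) Rx(roll)).
In Python, from workcell import bot gives the robot as it stands. The module is installed in compiled form; this text tells all that it offers.
- The arm moves only by the shell command python3 -m inch 'ROWS' [OPENING] [FORCE]. ROWS is JSON, a list of rows, each a list of 4 numbers: the shift along the world's x, y, z in cm, then the turn about the world's z in degrees. A call has exactly 8 rows; each row is the pose to reach, as a shift and turn from the pose commanded when the call began; what a row does not reach only later rows make up. A row lasts 1/8 s, in which the tool goes at most 62.5 mm and 10.7 degrees, less where a joint would pass 70% of its speed; a pose out of reach is approached as far as the arm can. A call with a gripper value outside its range is refused whole. OPENING is the finger opening in cm, from 0 to 8.54, set as the call begins (- or left out, the last holds). The fingers move at their own pace and stop on an object; FORCE is the grip in N (left out, the last holds). Time passes only in rows, so rows that repeat a pose let the fingers close, or fill a call up. It gives the time, the measured TCP pose, the force, the opening and the grip force at its end, in the units of the state.
- bot.get_obs(): the state, without advancing time (a new reading comes with each control period).
- bot.camera(name): name is "scene" or "top" or "wrist"; returns a dict with "img" (400x640x3 uint8, red, green, blue), "fovy" (degrees; the focal length in pixels is half the picture's height over the tangent of half this angle, whatever the lens; pixels are square), "cx", "cy" (the principal point, pixels), "R" (3x3) and "t" (3): a world point X has camera coordinates R X + t; the wrist camera has in their place "mount" (4x4, takes a point from camera to tool coordinates, whose origin is the TCP and whose axes are the flange's). Camera axes: x right, y down, z forward; pixel columns grow to the right and rows downward; lengths in m; the calibration is good to about 2 mm. The wrist camera is an equidistant fisheye: a pixel r from the principal point sees the ray r / f radians off the axis. A picture is of the moment at which its call begins: read the wrist's pose just before it. There is no depth.
- bot.job_done(): hands the job in; it is judged then, once.
Trained networks look in a picture, given as the dict that the camera call returned (one of the last four; its "shot" number tells which), for a name from the list of things; names that differ only in an ending like _2 or _b are one class to them, and where a whole thing is asked for, a point or a joint stands for the part that bears it (a point fixed in the world has none). Each returns a list of dicts, best first, with "score" (0 to 1); they miss things now and then, are a little off and sometimes report something else, mostly with a low value. They report only what shows in the picture. A call takes as long as a camera call.
- bot.find_in(thing, picture): "point" ([column, row] in pixels, amid what is visible of it).
- bot.landmark_of(thing, picture): "point" ([column, row] in pixels: a listed point, or the origin of a listed thing).
The state is a dict: "time": time; "q": joint angles; "qd": joint speeds; "joint_efforts": joint torques, N m; "ee_pos": TCP position; "tcp_rot": TCP orientation; "wrist_force": force on the tool from outside, world axes, zero at the start; "torque": the same for the moment, N m; "opening": finger opening in m; "grasp_force": force on a finger pad.
Only numpy, scipy, OpenCV 4.12 (cv2) and the standard library are available. Lean on these libraries where they do the work, as an engineer would, in place of code of your own. Each camera call takes 0.05 s, during which the arm holds its last target. There are 200 camera calls.

## Task

Swing the padded hand rest up its slope until it is fully home against its stop, so that its eye lies between the two ears of the yoke. Then take the longer of the two pins from the white rack and push it through both ears and the eye, right in until its collar sits on the upper ear, and let go. Leave the shorter pin, the clear cup and the handpiece where they are.

Things in the scene. Friction and masses are not known exactly. Their poses are not given: they have to be found in the camera images.
- stand: Aluminium base plate, 170 x 270 x 12 mm (its middle 20 mm along x, 70 mm along y from the origin), fixed to the bench; carries the yoke and hand rest. Origin on the bench top straight below the middle of the yoke's pin hole; x is level and points up-slope (away from the yoke's open mouth), y is level and points to the hand rest's pivot, z up.
- yoke: Steel yoke fixed on the stand. Origin: middle of the pin hole, half-way between the ears, 140 mm above the bench. z: the hole's axis, upward, leaning 0.5 rad (29 deg) from vertical towards the stand's -x; x up the slope; y level, as the stand's. Two ears 56 x 56 mm with 19 mm holes: at z = 9 to 19 and -19 to -9 mm. A web closes x = 27 to 45 mm, no higher than the ears; -x and both y sides open.
- yoke_seat (a point): Centre of the hole at the top (outer) face of the upper ear, 19 mm along z from the yoke's origin: the pin goes in here along the yoke's -z and its collar must sit here. Axes as the yoke.
- rest (a joint): Angle of the swinging hand rest (rad) about a pivot parallel to the yoke's z, at yoke x = 0, y = 150 mm. 0: fully home against its stop, eye in line with the holes. Positive: swung down the slope (eye towards the yoke's -x), at most 0.9. Stiff hinge: about 2 to 6 N at the pad moves it; stays where it is left.
- rest_pad (a point): Middle of the beige pad on the hand rest: 66 mm along the arm, 40 across, 24 high, 62 mm from the pivot; at yoke x 0, y 88, z 18 mm when home. The dark steel arm under it is 30 mm wide, 12 thick (yoke z -6 to 6 mm); the pivot's head is 18 mm across and ends at yoke z 14 mm. Axes turn with the rest: y along the arm from eye to pivot, x across it (up-slope when home), z as the yoke's.
- rest_eye (a point): Centre of the 20 mm hole in the hand rest's square eye (44 x 44 x 12 mm), 150 mm from the pivot; it meets the yoke's origin when the rest is home. Axes as rest_pad.
- rack: White plastic block, 60 x 170 mm, 30 mm high, fixed on the bench, with two 18 mm holes 24 mm deep, at y = -45 and +45 mm, in which the two pins stand. Origin at the middle of its underside; y along its length, z up.
- long_pin_grip (a point): Middle of the flat paddle handle of the longer pin: plain steel, 106 mm overall, 0.11 to 0.23 kg, standing upright in one of the rack's holes. Paddle 14 mm thick (x), 40 wide (y), 36 high (z, along the pin from tip to handle). Below it a collar 30 mm across, 5 thick, whose underside is 23 mm below this point, then the shank; tip 88 mm below this point.
- long_pin_seat (a point): Point on the longer pin's axis at its collar's underside, top of the round shank: 16 mm in diameter, 65 mm long, tapering to 8 mm over its last 10 mm. Axes as long_pin_grip.
- long_pin: The longer pin; origin at its tip, on its axis, 65 mm below the collar's underside. Axes as long_pin_grip.
- short_pin_grip (a point): Middle of the paddle handle of the shorter pin: same handle, collar and diameter but a shank only 30 mm long (71 mm overall), too short to pass both ears; stands in the other hole of the rack, so its top is 35 mm lower than the longer one's.
- cup_mid (a point): Middle of a clear plastic cup, 72 mm across, 75 mm high, standing on the bench. Bystander.
- handpiece_mid (a point): Middle of a dark grinding handpiece, 150 mm long (along x), 30 mm thick, lying on the bench. Bystander.

How it is judged:
By the outcome, as a careful person would: the job done as asked, in the order asked, and still so for the second after the job is handed in, with the robot touching nothing.
It also fails if it takes over 67 s, if anything falls off the work surface, if the arm or the gripper's body presses on something with over 40 N, if the wrist force passes 120 N, or if a joint passes its speed limit or range.

## Working session

There is one attempt and no reset: what is moved stays moved. The work goes in short steps, Python scripts to look and compute and a shell command to move; the robot and the scene stay as the last step left them, time stands still between calls to the robot, and variables do not carry over. Pictures are saved under pics/ and viewed, at most 10 in all, crops included, and the job is handed in when it is done.

```bash
mkdir -p pics; cat > h.py <<'E'
import numpy as np, cv2
from scipy.spatial.transform import Rotation as Ro
from workcell import bot
def ray(c,uv,pose=None):
    """world origin and unit direction of a pixel"""
    f=200/np.tan(np.radians(c['fovy'])/2); d=np.array([uv[0]-c['cx'],uv[1]-c['cy']])
    if 'mount' in c:
        r=np.hypot(*d); th=r/f; v=np.r_[d/max(r,1e-9)*np.sin(th),np.cos(th)]
        p,R=pose; M=np.array(c['mount']); return p+R@M[:3,3], R@M[:3,:3]@v
    R=np.array(c['R']);v=R.T@np.r_[d/f,1]; return -R.T@np.array(c['t']), v/np.linalg.norm(v)
def pose():
    o=bot.get_obs(); return np.array(o['ee_pos']),Ro.from_euler('xyz',o['tcp_rot'],degrees=True).as_matrix()
def tri(rays):
    A=0;b=0
    for o,d in rays: P=np.eye(3)-np.outer(d,d);A=A+P;b=b+P@o
    x=np.linalg.solve(A,b); return x,[float(np.linalg.norm((np.eye(3)-np.outer(d,d))@(x-o))*1000) for o,d in rays]
def proj(c,X,pose=None):
    f=200/np.tan(np.radians(c['fovy'])/2)
    if 'mount' in c:
        p,R=pose;M=np.array(c['mount']);v=M[:3,:3].T@(R.T@(X-p)-M[:3,3]); r=np.hypot(v[0],v[1]);th=np.arctan2(r,v[2]);return np.array([c['cx'],c['cy']])+v[:2]/r*th*f
    v=np.array(c['R'])@X+c['t'];return np.array([c['cx'],c['cy']])+f*v[:2]/v[2]
def snap(n,name=None):
    p=pose();c=bot.camera(n)
    if name: cv2.imwrite('pics/'+name+'.png',c['img'][:,:,::-1])
    return c,p
E
cat > m.py <<'E'
from h import *
print(bot.nose_length,bot.get_obs())
T=['stand','yoke','yoke_seat','rest_pad','rest_eye','rack','long_pin_grip','long_pin_seat','long_pin','short_pin_grip','cup_mid','handpiece_mid']
S={n:snap(n,n+'0') for n in('scene','top','wrist')}
for t in T:
    rs=[];s=''
    for n,(c,p) in S.items():
        L=bot.landmark_of(t,c)
        if L: s+=f" {n}:{np.round(L[0]['point']).astype(int)} {L[0]['score']:.2f}"
        if L and L[0]['score']>.4: rs.append(ray(c,L[0]['point'],p))
    if len(rs)>1: x,e=tri(rs); s+=f" -> {np.round(x,4)} {np.round(e,1)}"
    print(t,s)
im=np.hstack([cv2.imread('pics/scene0.png'),cv2.imread('pics/top0.png')]);cv2.imwrite('pics/both0.png',cv2.resize(im,(800,250),interpolation=cv2.INTER_AREA))
E
python3 m.py
```

```text
0.008 {'time': 0.0, 'q': array([-7.28239850e+01,  5.01156691e+00,  1.00318566e+01,  9.50995441e+01,
       -3.34179381e-04,  8.99990355e+01]), 'qd': array([-0.05647086, -0.01153494, -0.06743359,  0.02909748, -0.02948456,
        0.0323896 ]), 'joint_efforts': array([-2.34811268e-03, -5.20386815e+01,  4.64806116e+01,  1.59524189e-02,
       -2.63065874e-05, -1.10113252e-06]), 'ee_pos': array([ 0.16234899, -0.52524858,  0.23855532]), 'tcp_rot': array([-1.79920746e+02,  3.32844900e-04,  1.71769800e+01]), 'wrist_force': array([0.17783519, 0.24291173, 0.86924691]), 'torque': array([-0.05080499,  0.00119875, -0.02898918]), 'grasp_force': 0.0, 'opening': 0.08520491439411296}
stand  scene:[302 257] 0.78 top:[338 187] 0.74 -> [ 0.6112 -0.0421 -0.0075] [3.7 3.7]
yoke  scene:[304 210] 0.64 top:[340 182] 0.81 -> [ 0.608  -0.0398  0.1393] [2.2 2.2]
yoke_seat  scene:[304 203] 0.93 top:[343 182] 0.81 -> [ 0.6038 -0.0436  0.1555] [5.9 5.9]
rest_pad  scene:[341 198] 0.96 top:[311 188] 0.73 -> [0.5858 0.0434 0.1512] [4.6 4.6]
rest_eye  top:[337 198] 0.67
rack  scene:[216 229] 0.84 top:[409 224] 0.80 -> [ 5.019e-01 -2.618e-01  2.000e-04] [4.1 4.1]
long_pin_grip  scene:[196 207] 0.78 top:[432 220] 0.52 -> [ 0.5086 -0.3064  0.0833] [4.4 4.4]
long_pin_seat  scene:[194 213] 0.57 top:[433 219] 0.46 -> [ 0.5128 -0.3122  0.0694] [4.6 4.6]
long_pin  scene:[197 233] 0.62 top:[427 220] 0.48 -> [ 0.5137 -0.3117  0.0017] [0.1 0.1]
short_pin_grip  scene:[226 207] 0.52 top:[402 228] 0.49 -> [ 0.4862 -0.2301  0.0603] [3.9 3.9]
cup_mid  scene:[178 264] 0.69 top:[404 230] 0.74 -> [ 0.502  -0.3217 -0.1171] [63. 63.]
handpiece_mid  scene:[441 207] 0.82 top:[207 228] 0.85 -> [0.4733 0.35   0.015 ] [4.3 4.3]
```

View pics/scene0.png

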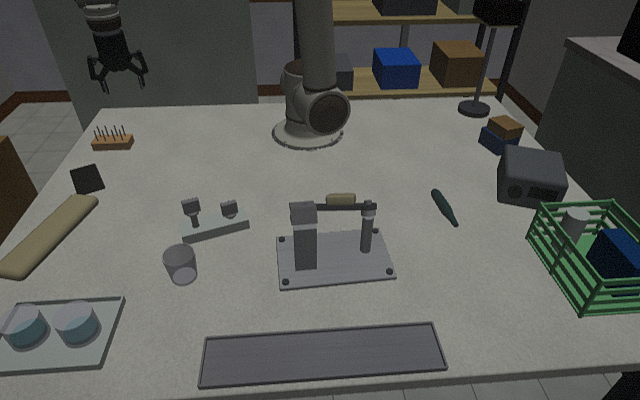

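View pics/top0.png

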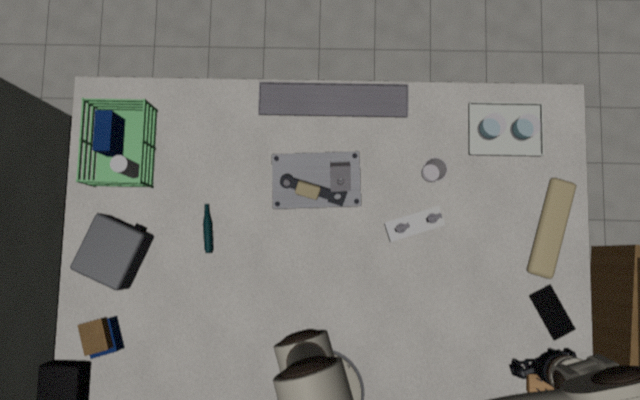

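Scene: yoke at about (303,210), rest swung down-slope with its eye towards the robot, long pin at the left hole (192,208), cup at (180,263). Top: the yoke is at (340,180), eye (338,198), pivot (288,181), long pin (432,218), cup (434,172). I'll go for a closer look from above the rest.

```bash
python3 -m inch '[[3,5,4,-5],[6.5,10,6,-10],[10,15.5,9,-15],[13.5,21,9,-15],[17,26.5,9,-15],[20.5,32,9,-15],[24,37.5,9,-15],[27.5,43,9,-15]]' 0 20
cat > m2.py <<'E'
from h import *
import sys
from h import snap
nm=sys.argv[1]; T=sys.argv[2:]
S={n:snap(n,n+nm) for n in('scene','top','wrist')}
print(np.round(np.array(S['wrist'][0]['mount']),3).tolist(), S['wrist'][1][0])
for t in T:
    rs=[];s=''
    for n,(c,p) in S.items():
        L=bot.landmark_of(t,c)
        if L: s+=f" {n}:{np.round(L[0]['point']).astype(int)} {L[0]['score']:.2f}"
        if L and L[0]['score']>.4: rs.append(ray(c,L[0]['point'],p))
    if len(rs)>1: x,e=tri(rs); s+=f" -> {np.round(x,4)} {np.round(e,1)}"
    print(t,s)
E
python3 m2.py 1 stand yoke yoke_seat rest_pad rest_eye rest rack long_pin_grip long_pin_seat
```

```text
time: 2.95
ee_pos: [0.4215, -0.1196, 0.3295]
tcp_rot: [180.0, -0.1, 2.2]
wrist_force: [1.4, -1.0, 0.1]
opening: -0.0003
grasp_force: 0.0
[[0.0, -0.954, -0.301, 0.077], [1.0, 0.0, -0.0, 0.001], [0.0, -0.301, 0.954, -0.136], [0.0, 0.0, 0.0, 1.0]] [ 0.42294815 -0.1170139   0.32880421]
stand  scene:[304 253] 0.57 top:[338 188] 0.82 wrist:[278  20] 0.72 -> [ 0.6135 -0.0405  0.0073] [1.5 5.8 6.5]
yoke  scene:[301 211] 0.79 top:[340 178] 0.85 -> [ 0.6157 -0.043   0.1433] [2.1 2.1]
yoke_seat  scene:[304 207] 0.87 top:[340 180] 0.77 wrist:[257  37] 0.62 -> [ 0.5897 -0.04    0.132 ] [ 3.5 22.7 21.9]
rest_pad  scene:[302 203] 0.22 top:[304 192] 0.87
rest_eye  top:[336 194] 0.62 wrist:[258  36] 0.87 -> [ 0.5775 -0.032   0.0874] [0.1 0.1]Traceback (most recent call last):
  File "m2.py", line 10, in <module>
    L=bot.landmark_of(t,c)
ValueError: it knows: cup_mid, handpiece_mid, long_pin, long_pin_grip, long_pin_seat, rack, rest_eye, rest_pad, short_pin_grip, stand, yoke, yoke_seat
```

View pics/wrist1.png

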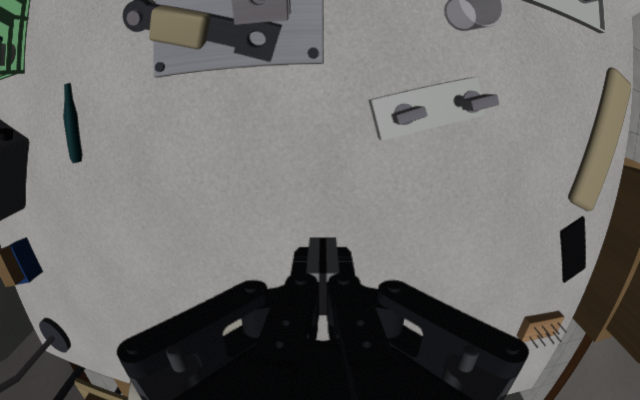

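Wrist view: eye hole at (258,38), pivot head (138,14), pad (179,27), plate's near corners (324,63) and (154,77), pins at (408,113) and (480,101). I'll move to look straight down on the yoke.

```bash
python3 -m inch '[[4,3,0,0],[8,6,0,0],[11.8,7.7,0,0],[11.8,7.7,0,0],[11.8,7.7,0,0],[11.8,7.7,0,0],[11.8,7.7,0,0],[11.8,7.7,0,0]]'
python3 - <<'E'
from h import *
c,p=snap('wrist','wrist2'); print(p, c['cx'],c['cy'],c['fovy'])
for t in ['yoke','yoke_seat','rest_pad','rest_eye','long_pin_grip','long_pin_seat']:
    print(t,[(np.round(l['point']),round(l['score'],2)) for l in bot.landmark_of(t,c)[:2]])
E
```

```text
time: 4.85
ee_pos: [0.5385, -0.0449, 0.3297]
tcp_rot: [180.0, -0.0, 2.1]
wrist_force: [-0.5, 0.4, 1.0]
opening: 0.0002
grasp_force: 0.0
(array([ 0.53846471, -0.04488312,  0.32970942]), array([[ 9.99298493e-01,  3.74426479e-02,  7.55118473e-04],
       [ 3.74427062e-02, -9.99298774e-01, -6.31672635e-05],
       [ 7.52223815e-04,  9.13966303e-05, -9.99999713e-01]])) 322.32945915733956 194.06749814159318 65.70646984690485
yoke [(array([322.,  98.]), 0.6)]
yoke_seat [(array([324., 110.]), 0.7), (array([514., 190.]), 0.37)]
rest_pad [(array([237., 130.]), 0.88)]
rest_eye [(array([318., 140.]), 0.55)]
long_pin_grip [(array([512., 192.]), 0.75)]
long_pin_seat [(array([502., 185.]), 0.87), (array([461., 181.]), 0.23)]
```

View pics/wrist2.png

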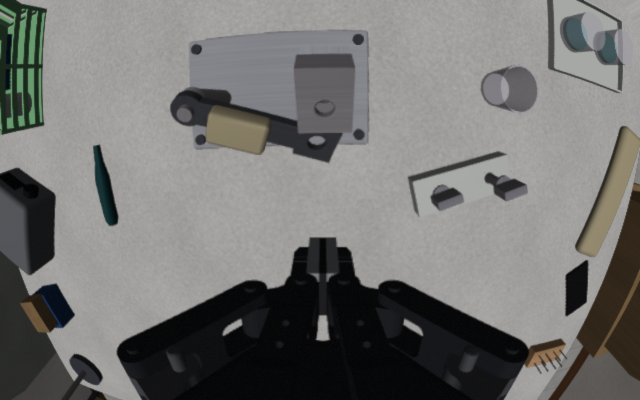

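Yoke hole at (324,107), eye hole (316,141), pivot head (184,115), plate corners (190,44),(368,30),(368,143),(195,150). The long pin's paddle is at (511,188), collar/shank (492,179), with the paddle wide side along the rack. Now a joint fit.

```bash
cat > fit.py <<'E'
from h import *
from scipy.optimize import least_squares
c,_=snap('wrist'); ct,_=snap('top'); cs,_=snap('scene')
p=(np.array([0.53846,-.04488,.32971]),np.array([[.9992985,.0374426,.000755],[.0374427,-.9992988,-.00006],[.000752,.00009,-1]]))
A=Ro.from_euler('y',-0.5).as_matrix() # yoke z leans to -x
W=lambda v,X: np.array([v[0],v[1],0])+Ro.from_euler('z',v[2]).as_matrix()@X
Y=lambda v,X: W(v,np.array([0,0,.14])+A@np.array(X))
def rest(v,X): # X in home yoke coords
    piv=np.array([0,.15,0]); return Y(v,piv+Ro.from_euler('z',-v[3]).as_matrix()@(np.array(X)-piv))
def res(v):
    r=[]
    for X,uv in [((.105,.205),(190,44)),((.105,-.065),(368,30)),((-.065,-.065),(368,143)),((-.065,.205),(195,150))]:
        r.append(proj(c,W(v,np.array([*X,.012])),p)-uv)
    r.append(proj(c,Y(v,[0,0,.019]),p)-(324,107)); 
    r.append(proj(c,rest(v,[0,0,.006]),p)-(316,141))
    r.append(proj(c,Y(v,[0,.15,.014]),p)-(184,115))
    r.append((proj(ct,Y(v,[0,0,0]),p)-(340,181))); r.append((proj(cs,Y(v,[0,0,.019]),p)-(304,205)))
    return np.array(r).ravel()
if __name__=='__main__':
    s=least_squares(res,[.608,-.04,.03,.3],loss='soft_l1'); v=s.x; print(v,np.round(res(v).reshape(-1,2),1).tolist())
    for a in np.linspace(v[3],-.03,5):
        u=v.copy();u[3]=a; print(round(a,3),'pad -x face',Y(u,[0,0,0])*0+rest(u,[-.02,.088,.018]),'eye',rest(u,[0,0,0]))
    # pin: collar point & paddle top, vertical axis
    for z,uv in [(.081+.018+.012,(511,188))]:
        o,d=ray(c,uv,p); print('paddle top',o+d*(z-o[2])/d[2])
    for z,uv in [(.094,(512,192)),(.071,(502,185)),(.03,(409,177)),(.03,(505,153)),(.03,(418,215))]:
        o,d=ray(c,uv,p); print(uv,o+d*(z-o[2])/d[2])
E
python3 fit.py
```

```text
[ 0.61564518 -0.04404715  0.06091994  0.33762044] [[-2.6, -2.0], [-1.2, -0.8], [0.2, -0.0], [-1.5, -0.5], [0.1, 1.7], [1.1, 0.3], [-0.1, 0.2], [0.7, -2.3], [-3.4, -1.2]]
0.338 pad -x face [0.56653787 0.05126493 0.1369033 ] eye [ 0.57160657 -0.0382494   0.11617906]
0.246 pad -x face [0.57106072 0.04813672 0.13926552] eye [ 0.58340946 -0.04149954  0.12250694]
0.154 pad -x face [0.5758101  0.04548973 0.14176726] eye [ 0.59540735 -0.04350745  0.12898248]
0.062 pad -x face [0.58074593 0.0433463  0.14438743] eye [ 0.60749898 -0.04425617  0.13555101]
-0.03 pad -x face [0.58582654 0.04172452 0.14710389] eye [ 0.61958228 -0.04373938  0.14215709]
paddle top [ 0.52240135 -0.30379701  0.111     ]
(512, 192) [ 0.51206979 -0.31963594  0.094     ]
(502, 185) [ 0.51572525 -0.31486607  0.071     ]
(409, 177) [ 0.5099776  -0.17564699  0.03      ]
(505, 153) [ 0.55877931 -0.33861311  0.03      ]
(418, 215) [ 0.44988879 -0.19811893  0.03      ]
```

```bash
python3 -m inch '[[-1.85,5,-2,1.4],[-1.85,9.5,-5,1.4],[-1.85,9.5,-10,1.4],[-1.85,9.5,-15,1.4],[-1.85,9.5,-18.5,1.4],[-1.85,9.5,-18.5,1.4],[-1.85,9.5,-18.5,1.4],[-1.85,9.5,-18.5,1.4]]'
python3 -m inch '[[2,0,0,0],[3,-0.2,0.1,0],[3.4,-0.4,0.3,0],[3.8,-0.5,0.5,0],[4.2,-0.6,0.7,0],[4.5,-0.7,0.8,0],[4.8,-0.8,0.9,0],[4.8,-0.8,0.9,0]]'
```

```text
time: 6.35
ee_pos: [0.5219, 0.0412, 0.1463]
tcp_rot: [-179.6, -0.2, 4.4]
wrist_force: [0.1, 0.2, -0.5]
opening: 0.0
grasp_force: 0.0
time: 7.35
ee_pos: [0.5684, 0.0326, 0.1545]
tcp_rot: [-179.6, 0.1, 4.3]
wrist_force: [-7.4, -2.4, 6.6]
opening: -0.0002
grasp_force: 3.7
```

```bash
python3 -m inch '[[0.2,0,0.1,0],[0.4,0,0.2,0],[0.6,0,0.3,0],[0.8,0,0.4,0],[0.9,0,0.5,0],[0.9,0,0.5,0],[0.9,0,0.5,0],[0.9,0,0.5,0]]'
python3 - <<'E'
from h import *
c,p=snap('wrist','wrist3');print(p[0],bot.get_obs()['wrist_force'])
print(bot.landmark_of('rest_eye',c)[:1],bot.landmark_of('rest_pad',c)[:1])
E
```

```text
time: 8.35
ee_pos: [0.5694, 0.0325, 0.1551]
tcp_rot: [-179.6, 1.2, 4.3]
wrist_force: [-39.8, -2.6, -3.4]
opening: -0.0001
grasp_force: 20.3
[0.56943241 0.03246443 0.15513891] [-41.15900124  -2.12672568  -3.15500829]
[] [{'point': [304.1, 199.9], 'score': 0.86}]
```

View pics/wrist3.png

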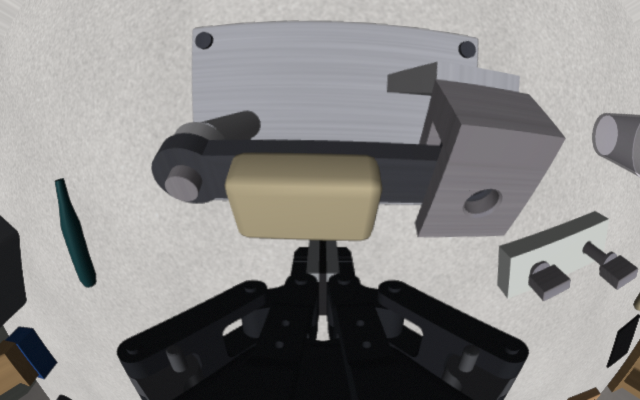

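The pad is up against its stop (arm parallel to the plate edge, -40 N). The yoke hole is at (483,200). Back off and go to the pin.

```bash
python3 -m inch '[[-4,0,0,0],[-6,-1,4,0],[-8,-7,8,0],[-10,-13,10,0],[-13,-19,10,0],[-13,-25,10,0],[-13,-31,10,0],[-13,-34,10,0]]' 7
python3 -m inch '[[0,0,0,0],[0,0,0,0],[0,0,0,0],[0,0,0,0],[0,0,0,0],[0,0,0,0],[0,0,0,0],[0,0,0,0]]'
python3 - <<'E'
from h import *
c,p=snap('wrist','wrist4');print(p)
ct,pt=snap('top');cs,_=snap('scene')
for t in('rest_pad','rest_eye'):print(t,bot.landmark_of(t,ct)[:1])
for t,z in('long_pin_grip',.094),('long_pin_seat',.071),('rack',0):
    L=bot.landmark_of(t,c)
    for l in L[:1]: o,d=ray(c,l['point'],p);print(t,l,o+d*(z-o[2])/d[2])
E
```

```text
time: 9.5
ee_pos: [0.4475, -0.3097, 0.2592]
tcp_rot: [-179.7, -0.1, 4.3]
wrist_force: [-0.1, 0.7, -0.9]
opening: 0.07
grasp_force: 0.0
time: 10.5
ee_pos: [0.448, -0.3069, 0.2583]
tcp_rot: [-179.6, 0.0, 4.4]
wrist_force: [-0.2, 0.2, 0.2]
opening: 0.0699
grasp_force: 0.0
(array([ 0.44800099, -0.30688841,  0.25825587]), array([[ 9.97110666e-01,  7.59604452e-02, -5.75029105e-04],
       [ 7.59626073e-02, -9.97086568e-01,  6.93238522e-03],
       [-4.67667290e-05, -6.95603595e-03, -9.99975805e-01]]))
rest_pad [{'point': [308.3, 182.4], 'score': 0.6}]
rest_eye [{'point': [342.0, 179.0], 'score': 0.76}]
long_pin_grip {'point': [336.1, 110.4], 'score': 0.66} [ 0.51533867 -0.31432569  0.094     ]
long_pin_seat {'point': [332.9, 109.5], 'score': 0.76} [ 0.51524305 -0.31186572  0.071     ]
rack {'point': [298.7, 113.6], 'score': 0.89} [ 0.50469289 -0.27131313  0.        ]
```

View pics/wrist4.png

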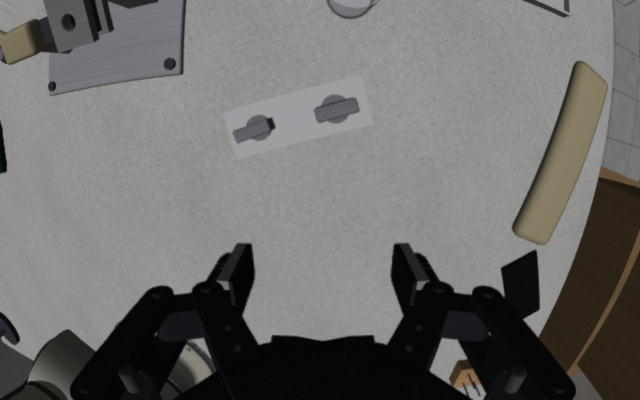

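Rest looks home; the long pin stands at about (337,110), with the paddle wide along the rack (about 18° yaw). Check the wrist joint before turning.

```bash
python3 -c "
from workcell import bot
print(bot.get_obs()['q'].round(1))"
python3 -m inch '[[1,0,0,-10],[2,0,0,-20],[3,-0.3,0,-30],[4,-0.3,-1,-40],[5,-0.6,-2,-50],[6.7,-0.6,-4,-60],[6.7,-0.6,-6,-70],[6.7,-0.6,-8,-74]]'
```

```text
[-34.6   4.7  11.9  97.5   0.3 141.1]
time: 11.9
ee_pos: [0.4151, -0.4071, 0.1907]
tcp_rot: [-172.6, 1.0, -47.9]
wrist_force: [0.5, 0.4, 1.0]
opening: 0.0699
grasp_force: 0.0
```

Joint 6 hit its limit that way; go the other way round (yaw ≈ 110).

```bash
python3 -m inch '[[0,0,2,10],[0,0,2,20],[0,0,2,31],[0,0,2,42],[0,0,2,53],[0,0,2,64],[0,0,2,75],[0,0,2,85]]'
python3 -c "
from workcell import bot
print(bot.get_obs()['q'].round(1))"
```

```text
time: 12.9
ee_pos: [0.4157, -0.4066, 0.2114]
tcp_rot: [-172.6, 0.9, 37.0]
wrist_force: [0.9, 0.4, 0.9]
opening: 0.0696
grasp_force: 0.0
[-44.4  16.7  20.1 100.9   0.2  98.6]
```

The limit left the commanded tool tilted 7.4° (it leans towards the base at this yaw). I'll use the reach limit, which acts the opposite way, to take it out.

```bash
python3 -m inch '[[3,-3,2,0],[6,-6,4,0],[9,-9,5,0],[12,-12,5,0],[14,-14,5,0],[15,-15,5,0],[16,-16,5,0],[16,-16,5,0]]'
python3 -c "
from workcell import bot
o=bot.get_obs();print(o['q'].round(1),o['tcp_rot'])"
```

```text
time: 13.9
ee_pos: [0.5391, -0.5303, 0.2313]
tcp_rot: [-175.2, 0.5, 36.6]
wrist_force: [-0.4, -0.3, -1.1]
opening: 0.0701
grasp_force: 0.0
[-44.6  49.7  70.7 115.8   0.2  98.8] [-175.15955042    0.53427753   36.59481081]
```

```bash
python3 -m inch '[[1,-1,1,0],[2,-2,2,0],[3,-3,2,0],[4,-4,3,0],[4,-4,3,0],[4,-4,3,0],[4,-4,3,0],[4,-4,3,0]]'
```

```text
time: 14.9
ee_pos: [0.5495, -0.541, 0.2375]
tcp_rot: [-177.8, 0.1, 36.6]
wrist_force: [0.2, 0.2, 0.2]
opening: 0.0697
grasp_force: 0.0
```

```bash
python3 -m inch '[[1,-1,1,0],[2,-2,2,0],[3,-3,2,0],[3.3,-3.3,2.5,0],[3.3,-3.3,2.5,0],[3.3,-3.3,2.5,0],[3.3,-3.3,2.5,0],[3.3,-3.3,2.5,0]]'
```

```text
time: 15.9
ee_pos: [0.559, -0.5508, 0.2411]
tcp_rot: [-180.0, -0.2, 36.6]
wrist_force: [-0.3, -0.1, 0.6]
opening: 0.0702
grasp_force: 0.0
```

```bash
python3 -m inch '[[-3,2,0,10],[-6,5,0,20],[-7,9,0,30],[-7,13,0,40],[-6,17,-2,50],[-5,21,-4,60],[-4.35,23.8,-6,70],[-4.35,23.8,-8,73.4]]'
python3 - <<'E'
from h import *
c,p=snap('wrist','wrist5');print(bot.get_obs()['ee_pos'],bot.get_obs()['tcp_rot'])
L=bot.landmark_of('long_pin_grip',c)
for l in L[:2]:o,d=ray(c,l['point'],p);print(l,o+d*(.094-o[2])/d[2])
E
```

```text
time: 16.9
ee_pos: [0.516, -0.3108, 0.1611]
tcp_rot: [-180.0, -0.2, 110.3]
wrist_force: [0.3, -1.1, 0.5]
opening: 0.0697
grasp_force: 0.0
[ 0.51507126 -0.31119231  0.15800843] [-179.85513845   -0.34419172  110.42499569]
{'point': [321.7, 218.2], 'score': 0.66} [ 0.51753934 -0.31585753  0.094     ]
```

View pics/wrist5.png

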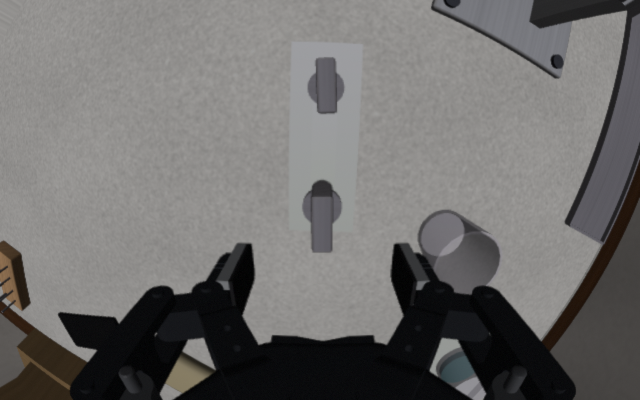

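Long pin paddle at (322,218), square to the jaws; cup at (458,250), lower than the fingertips will be. Descend and grip.

```bash
python3 -m inch '[[0.1,-0.3,-2,0],[0.1,-0.3,-4,0],[0.1,-0.3,-6,0],[0.1,-0.3,-6.6,0],[0.1,-0.3,-6.6,0],[0.1,-0.3,-6.6,0],[0.1,-0.3,-6.6,0],[0.1,-0.3,-6.6,0]]'
python3 -m inch '[[0,0,0,0],[0,0,0,0],[0,0,0,0],[0,0,0,0],[0,0,0,0],[0,0,0,0],[0,0,0,0],[0,0,0,0]]' 0 25
```

```text
time: 18.0
ee_pos: [0.5166, -0.3159, 0.0956]
tcp_rot: [-180.0, -0.2, 110.0]
wrist_force: [0.1, 0.7, 0.5]
opening: 0.0702
grasp_force: 0.0
time: 19.0
ee_pos: [0.5166, -0.3158, 0.0952]
tcp_rot: [-180.0, -0.2, 110.0]
wrist_force: [0.8, 0.7, 0.4]
opening: 0.0134
grasp_force: 28.8
```

```bash
python3 -m inch '[[0,0,0.8,0],[0,0,1.5,0],[0,0,1.5,0],[0.46,-1.27,1.43,0],[0.92,-2.52,1.21,0],[1.32,-3.64,0.86,0],[1.68,-4.61,0.37,0],[1.68,-4.61,0.37,0]]'
python3 - <<'E'
from h import *
c,p=snap('wrist','wrist6');print(bot.get_obs()['ee_pos'],bot.get_obs()['opening'],bot.get_obs()['wrist_force'])
E
```

```text
time: 20.0
ee_pos: [0.5332, -0.3628, 0.0977]
tcp_rot: [-179.9, -0.2, 109.9]
wrist_force: [-0.2, 0.6, -0.6]
opening: 0.0133
grasp_force: 30.8
[ 0.53295333 -0.36238158  0.09780165] 0.013553129976568368 [ 0.54295932  0.22251547 -0.8388403 ]
```

View pics/wrist6.png

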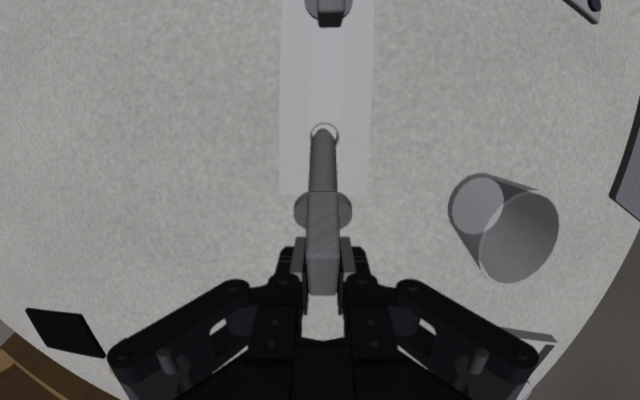

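The pin is pivoted in the jaws: paddle top (322,290), collar (323,211), tip in the hole at (323,130). Now firm the grip and lift clear, then measure the tilt.

```bash
python3 -m inch '[[0,0,0,0],[0,0,0,0],[0,0,3,0],[0,0,7,0],[0,0,11,0],[0,0,15,0],[0,0,16,0],[0,0,16,0]]' - 70
python3 - <<'E'
from h import *
c,p=snap('wrist','wrist7');print(bot.get_obs()['ee_pos'])
for t in('long_pin','long_pin_grip','long_pin_seat'):
    for l in bot.landmark_of(t,c)[:2]:
        o,d=ray(c,l['point'],(np.zeros(3),np.eye(3)));print(t,l,'tool dir',np.round(d,3))
E
```

```text
time: 21.05
ee_pos: [0.5335, -0.362, 0.2585]
tcp_rot: [-180.0, -0.2, 110.0]
wrist_force: [0.3, -0.7, -2.7]
opening: 0.0126
grasp_force: 71.9
[ 0.53323983 -0.36180683  0.25744145]
long_pin {'point': [325.4, 132.8], 'score': 0.57} tool dir [-0.107  0.009  0.994]
long_pin_grip {'point': [324.4, 244.5], 'score': 0.69} tool dir [-0.451  0.006  0.892]
long_pin_seat {'point': [321.0, 211.1], 'score': 0.69} tool dir [-0.352 -0.005  0.936]
```

View pics/wrist7.png

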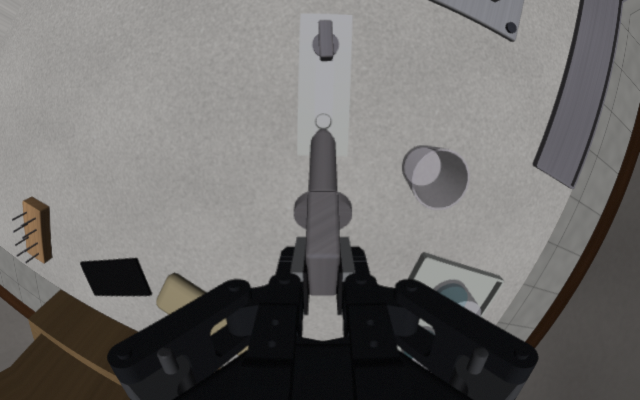

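Pin held with about 0.55 rad lean, tip at (323,133), roughly tool (+53, 0, +77) mm. Carry it to the yoke.

```bash
python3 -m inch '[[-2,2,2,-10],[-4,6,4,-20],[-6,10,4,-30],[-6,14,4,-40],[-6,18,4,-50],[-5,22,4,-60],[-4,26,4,-70],[-3,29,4,-80]]'
python3 -m inch '[[0,0,0,-8],[0.5,1,0,-16],[1,2,0,-22],[1.5,2.4,0,-26.5],[1.5,2.4,0,-26.5],[1.5,2.4,0,-26.5],[1.5,2.4,0,-26.5],[1.5,2.4,0,-26.5]]'
python3 - <<'E'
from h import *
c,p=snap('wrist','wrist8');print(bot.get_obs()['ee_pos'],bot.get_obs()['tcp_rot'],bot.get_obs()['q'].round(0))
for t in('yoke_seat','long_pin'):
    for l in bot.landmark_of(t,c)[:2]:
        o,d=ray(c,l['point'],p);print(t,l,o+d*(.1567-o[2])/d[2])
p3=(np.array([.56943,.03246,.15514]),Ro.from_euler('xyz',[-179.6,1.2,4.3],degrees=True).as_matrix())
o,d=ray(c,(483,200),p3);print('w3',o+d*(.1567-o[2])/d[2])
print('pred',proj(c,np.array([.6065,-.0446,.1567]),p))
cv2.imwrite('pics/c8.png',cv2.resize(c['img'][0:300,170:490,::-1],None,fx=2,fy=2))
E
```

```text
time: 22.25
ee_pos: [0.5031, -0.0703, 0.298]
tcp_rot: [-179.9, -0.2, 29.7]
wrist_force: [1.3, -0.4, -1.7]
opening: 0.0128
grasp_force: 71.9
time: 23.25
ee_pos: [0.5182, -0.0481, 0.2988]
tcp_rot: [-180.0, -0.2, 3.5]
wrist_force: [0.1, -0.4, -1.0]
opening: 0.0126
grasp_force: 71.9
[ 0.51819738 -0.04805387  0.29887979] [-179.95873218   -0.2168161     3.46932011] [ -5.   2.  14. 101.   0. 171.]
yoke_seat {'point': [327.0, 86.6], 'score': 0.68} [ 0.60756515 -0.04716621  0.1567    ]
long_pin {'point': [325.2, 136.8], 'score': 0.76} [ 0.56228809 -0.04839466  0.1567    ]
w3 [ 0.60764888 -0.04562935  0.1567    ]
pred [324.02018565  87.60046914]
```

View pics/c8.png

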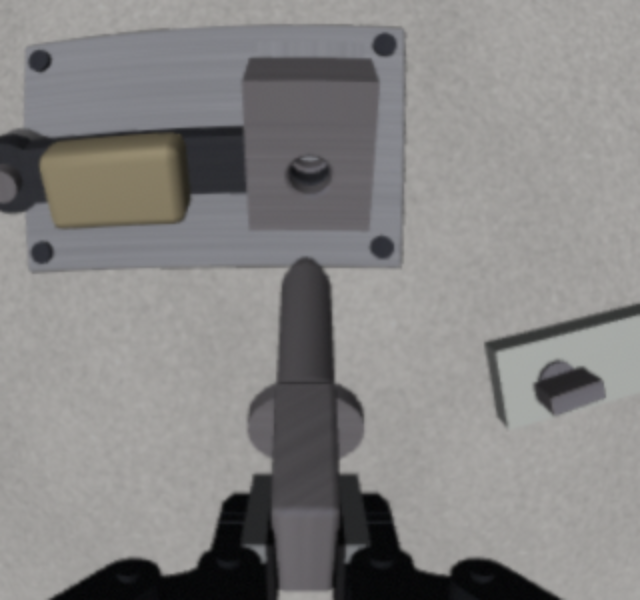

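The rest is home: the hole at crop (309,172) shows the eye lined up under it, and the pin tip is in the right plane at (306,265). All ten pictures are used, so I go by numbers and forces from here. Hover, then begin inserting along the leaning axis.

```bash
python3 -m inch '[[0,0,-1,0],[1,0,-2.5,0],[2,0,-4,0],[3,0,-5.4,0],[3,0,-5.4,0],[3,0,-5.4,0],[3,0,-5.4,0],[3,0,-5.4,0]]' - 40
python3 - <<'E'
from h import *
c,p=snap('wrist','wrist9');print(bot.get_obs()['ee_pos'],bot.get_obs()['wrist_force'])
for t in('yoke_seat','long_pin'):
    for l in bot.landmark_of(t,c)[:1]: print(t,l)
a=Ro.from_euler('z',3.5,degrees=True).as_matrix()@[-.479,0,.878]; s=np.array([.607,-.0455,.1567])
for k in(0,.012): print('hole axis',k,proj(c,s+k*a,p))
E
```

```text
time: 24.4
ee_pos: [0.5483, -0.0479, 0.2455]
tcp_rot: [-180.0, -0.3, 3.5]
wrist_force: [0.1, 1.2, -1.7]
opening: 0.0122
grasp_force: 71.9
[ 0.54829929 -0.04790061  0.24532905] [ 0.70635887 -0.2378667  -1.4568045 ]
yoke_seat {'point': [320.9, 125.4], 'score': 0.74}
long_pin {'point': [322.0, 105.3], 'score': 0.67}
hole axis 0 [323.23992606 125.41348906]
hole axis 0.012 [323.27157607 134.84542356]
```

```bash
python3 -m inch '[[0.24,0,-0.44,0],[0.48,0,-0.88,0],[0.72,0,-1.32,0],[0.96,0,-1.76,0],[1.2,0,-2.2,0],[1.2,0,-2.2,0],[1.2,0,-2.2,0],[1.2,0,-2.2,0]]' 0 40
```

```text
time: 25.55
ee_pos: [0.5595, -0.0478, 0.2218]
tcp_rot: [-179.9, -0.1, 3.5]
wrist_force: [-4.7, 1.6, -7.6]
opening: 0.0127
grasp_force: 70.7
```

```bash
python3 -m inch '[[0.25,0,-0.25,0],[0.5,0,-0.5,0],[0.75,0,-0.8,0],[1.0,0.1,-1.15,0],[1.2,0.1,-1.5,0],[1.4,0.1,-1.85,0],[1.6,0.1,-2.2,0],[1.6,0.1,-2.2,0]]' 0 40
```

```text
time: 26.55
ee_pos: [0.5746, -0.0468, 0.2001]
tcp_rot: [-179.9, 0.0, 3.5]
wrist_force: [-10.1, 0.2, -4.6]
opening: 0.0125
grasp_force: 71.2
```

```bash
python3 -m inch '[[0.15,0,-0.27,0],[0.3,0,-0.54,0],[0.45,0,-0.8,0],[0.6,0,-1.06,0],[0.72,0,-1.32,0],[0.72,0,-1.32,0],[0.72,0,-1.32,0],[0.72,0,-1.32,0]]'
python3 -c "
from workcell import bot
o=bot.get_obs();print(o['wrist_force'],o['torque'],o['q'].round(1))"
```

```text
time: 27.55
ee_pos: [0.5814, -0.0466, 0.1869]
tcp_rot: [-179.9, 0.1, 3.5]
wrist_force: [-13.8, 2.4, -3.4]
opening: 0.0127
grasp_force: 71.4
[-13.77679533   2.38482851  -3.35914579] [0.41808351 3.23688631 0.10959232] [-4.600e+00  8.900e+00  8.600e+00  8.980e+01  1.000e-01  1.719e+02]
```

```bash
python3 -m inch '[[0.1,0,-0.2,0],[0.2,0,-0.4,0],[0.3,0,-0.6,0],[0.36,0,-0.8,0],[0.42,0,-1.0,0],[0.48,0,-1.15,0],[0.48,0,-1.15,0],[0.48,0,-1.15,0]]'
python3 -c "
from workcell import bot
o=bot.get_obs();print(o['wrist_force'],o['torque'],o['ee_pos'])"
```

```text
time: 28.55
ee_pos: [0.5869, -0.0464, 0.1758]
tcp_rot: [-179.9, -0.0, 3.5]
wrist_force: [-10.2, 3.2, -1.9]
opening: 0.0129
grasp_force: 71.8
[-10.188506     3.18503985  -1.8958832 ] [0.62601612 2.51235431 0.11116882] [ 0.58687932 -0.04643988  0.17582746]
```

```bash
python3 -m inch '[[0.05,0,-0.1,0],[0.1,0,-0.2,0],[0.15,0,-0.3,0],[0.2,0,-0.4,0],[0.24,0,-0.5,0],[0.28,0,-0.6,0],[0.3,0,-0.7,0],[0.3,0,-0.7,0]]'
python3 -c "
from workcell import bot
o=bot.get_obs();print(o['wrist_force'],o['torque'],o['ee_pos'])"
```

```text
time: 29.55
ee_pos: [0.5873, -0.0464, 0.1749]
tcp_rot: [-179.9, -0.1, 3.5]
wrist_force: [-40.8, 4.8, 38.6]
opening: 0.0127
grasp_force: 78.0
[-40.78948707   4.80509335  38.56090545] [0.90465008 8.01001158 0.06201195] [ 0.58726051 -0.04635656  0.1748717 ]
```

Axial force climbed to about 53 N at the predicted depth: the collar is on the ear. Ease off, release, then check.

```bash
python3 -m inch '[[-0.15,0,0.3,0],[-0.2,0,0.4,0],[-0.2,0,0.4,0],[-0.2,0,0.4,0],[-0.2,0,0.4,0],[-0.2,0,0.4,0],[-0.2,0,0.4,0],[-0.2,0,0.4,0]]' 4.5 20
python3 -m inch '[[0,0,0.5,0],[0,0,1.5,0],[0,0,3,0],[0,0,6,0],[-2,0,10,0],[-4,0,13,0],[-4,0,13,0],[-4,0,13,0]]'
python3 - <<'E'
from h import *
c,p=snap('wrist','wrist10');ct,_=snap('top','top10');cs,_=snap('scene','scene10');print(bot.get_obs()['ee_pos'],bot.get_obs()['wrist_force'])
a=Ro.from_euler('z',3.5,degrees=True).as_matrix()@[-.479,0,.878]; s=np.array([.607,-.0455,.1567])
for n,k in('long_pin_grip',.023),('long_pin_seat',0),('rest_pad',None):
    rs=[]
    for C,P in((c,p),(ct,p),(cs,p)):
        l=bot.landmark_of(n,C)[:1]
        if l:
            print(n,np.round(l[0]['point'],1),round(l[0]['score'],2),'pred',None if k is None else proj(C,s+k*a,P).round(1))
            rs.append(ray(C,l[0]['point'],P))
    if len(rs)>1: x,e=tri(rs);print(x.round(4),np.round(e,1),'along axis mm',1000*(x-s)@a)
E
```

```text
time: 30.55
ee_pos: [0.5893, -0.0469, 0.1731]
tcp_rot: [-180.0, -0.2, 3.5]
wrist_force: [0.3, 0.8, -0.1]
opening: 0.045
grasp_force: 0.0
time: 31.55
ee_pos: [0.5496, -0.0469, 0.3033]
tcp_rot: [-180.0, -0.2, 3.5]
wrist_force: [-0.2, 0.4, -0.9]
opening: 0.045
grasp_force: 0.0
[ 0.54937593 -0.04686932  0.30202282] [-0.56112226 -0.244065    0.0742179 ]
long_pin_grip [324.4 138.4] 0.62 pred [324.3 136.2]
long_pin_grip [410.7 224.5] 0.26 pred [341.7 183.9]
long_pin_grip [302.  196.9] 0.53 pred [299.4 193.8]
[ 0.5453 -0.1074  0.1475] [ 75.4 140.9  69.7] along axis mm 23.24940543887762
long_pin_seat [326.  124.9] 0.7 pred [324.2 121.7]
long_pin_seat [303.6 201.1] 0.49 pred [300.2 203.9]
[ 0.605  -0.0425  0.163 ] [4.8 4.8] along axis mm 6.388090622368181
rest_pad [225.4 123.9] 0.81 pred None
rest_pad [310.7 183.3] 0.68 pred None
rest_pad [341.1 201.1] 0.73 pred None
[0.6006 0.0444 0.155 ] [2.9 5.7 2.9] along axis mm -1.1000438085341484
```

The landmarks agree with the seated pose within 2–3 px, and the rest is home. A quick press on the paddle's top with shut fingers makes sure it is fully in.

```bash
python3 -m inch '[[1.5,0,0,0],[3,0,0,0],[3.6,0,0,0],[3.6,0,0,0],[3.6,0,-3,0],[3.6,0,-6,0],[3.6,0,-8.5,0],[3.6,0,-8.5,0]]' 0 20
python3 -m inch '[[0,0,-0.2,0],[0,0,-0.4,0],[0,0,-0.6,0],[0,0,-0.8,0],[0,0,-1.0,0],[0.05,0,-1.2,0],[0.1,0,-1.3,0],[0.1,0,-1.3,0]]'
```

```text
time: 33.15
ee_pos: [0.5841, -0.0468, 0.2167]
tcp_rot: [-179.9, -0.0, 3.5]
wrist_force: [-0.5, -0.3, 0.1]
opening: -0.0001
grasp_force: 0.0
time: 34.15
ee_pos: [0.5863, -0.0469, 0.2051]
tcp_rot: [-180.0, -0.2, 3.5]
wrist_force: [0.1, 0.8, 1.0]
opening: 0.0004
grasp_force: 0.1
```

```bash
python3 -m inch '[[0,0,-0.1,0],[0,0,-0.2,0],[0,0,-0.3,0],[0,0,-0.4,0],[0,0,-0.5,0],[0,0,-0.6,0],[0,0,-0.6,0],[0,0,-0.6,0]]'
```

```text
time: 35.15
ee_pos: [0.5866, -0.0469, 0.2043]
tcp_rot: [180.0, -0.6, 3.5]
wrist_force: [-10.2, 0.1, 29.2]
opening: -0.0001
grasp_force: 15.2
```

```bash
python3 -m inch '[[0,0,1,0],[0,0,3,0],[0,0,6,0],[-2,0,10,0],[-5,0,12,0],[-5,0,12,0],[-5,0,12,0],[-5,0,12,0]]'
python3 - <<'E'
from h import *
c,p=snap('wrist','wrist11');print(p[0])
a=Ro.from_euler('z',3.5,degrees=True).as_matrix()@[-.479,0,.878]; s=np.array([.607,-.0455,.1567])
for n,k in('long_pin_grip',.023),('long_pin_seat',0): print(n,bot.landmark_of(n,c)[:1],proj(c,s+k*a,p).round(1))
print(bot.job_done())
E
```

```text
time: 36.15
ee_pos: [0.5367, -0.0469, 0.3177]
tcp_rot: [-179.9, -0.1, 3.5]
wrist_force: [0.7, -0.1, -0.6]
opening: -0.0
grasp_force: 0.0
[ 0.53670562 -0.04689222  0.31766385]
long_pin_grip [{'point': [323.4, 121.9], 'score': 0.96}] [325.2 119.8]
long_pin_seat [{'point': [325.8, 108.6], 'score': 0.93}] [325.  106.9]
the job is handed in; nothing more can be done
None
```

I handed the job in at about 36 s: the hand rest is home against its stop, the long pin is through both ears and the eye and released, and a final press met firm resistance, so its collar should be on the upper ear. The short pin, cup and handpiece were not touched.

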